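# Top up a pot carrier from a slide-gate feed box

### The arm

A 7-joint arm with a two-finger parallel gripper is mounted at the origin on the work surface. World frame = base frame: x ahead of the robot, y to its left, z up, the work surface at z = 0. Lengths are in m, angles in degrees, forces in N, time in s.
With the tool pointing down it reaches from about 0.425 to 0.925 m from the base axis. Payload 6.8 kg.
Tool frame: the origin (TCP) lies between the finger pads; the fingertips stand 17 mm ahead of it and the grasp point (between the pads) lies 2 mm behind it; x points along the fingers, y is the direction in which the jaws open and shut, and the axes are right-handed (so a half turn about x gives the same grasp; the last joint's range is limited). The gripper opens to 88 mm and grips with 3 to 60 N. Pads are 20 mm wide; open, the fingers measure 115 mm over their backs; the gripper's body (75 mm by 178 mm) begins 61 mm behind the grasp point.
Start: joints at [66.457, 27.33, 1.283, 89.118, -0.659, 63.558, -4.761], TCP at [0.201, -0.644, 0.24] pointing down, gripper open.
Joint ranges: [-169.35, 169.35], [-19.33, 120.38], [-80.79, 83.38], [13.8, 139.57], [-78.32, 258.32], [9.67, 109.79], [-169.56, 169.56]. Speed limits (degrees/s): [136.94, 136.94, 180, 180, 180, 180, 180].

### API

Orientations are given as [roll, pitch, yaw] about the fixed x, y, z axes, in that order (R = Rz(yaw) Ry(pitch) Rx(roll)).
In Python, from station import r gives the robot as it stands. The module is installed in compiled form; this text tells all that it offers. Calls block until the motion is done:
- r.move_to(position, orientation): joint-space move of the TCP to a pose.
- r.move_straight(position, ori=None, speed=0.15, until_force=None): straight line of the TCP; ori=None keeps the orientation; speed is the mean speed in m/s. With until_force (N) it stops when the force on the tool has changed by that much, and returns True; else False.
- r.set_joints(angles): joint-space move.
- r.gripper_to(opening): finger opening in m; the grip force is fixed at half the most; returns when the fingers have stopped.
- r.wait(seconds).
- r.solve_ik(position, orientation): joint angles nearest the present ones, or None.
- r.grab_frame(name): name is "side" or "top"; returns a dict with "img" (400x640x3 uint8, red, green, blue), "z_map" (400x640 float32, m along the optical axis (not along the pixel's ray), 0 where there is no reading), "fx", "fy", "cx", "cy" (pixels), "cam_to_world" (4x4, takes a point from camera to world coordinates). Camera axes: x right, y down, z forward; pixel columns grow to the right and rows downward; lengths in m; the calibration is good to about 2 mm. A picture is of the moment at which its call begins.
A pose or a line that the arm cannot do raises r.MotionError and nothing moves.
- r.hand_in(): hands the job in, once; it reports no verdict.
Readings, each from a call of its own:
- r.get_time_s(): time.
- r.get_joint_pos(): joint angles.
- r.get_joint_velocities(): joint speeds.
- r.get_joint_efforts(): joint torques, N m.
- r.get_tool_pos(): TCP position.
- r.get_ee_rot(): TCP orientation.
- r.get_contact_force(): force on the tool from outside, world axes, zero at the start.
- r.get_wrist_torque(): the same for the moment, N m.
- r.get_gripper_width(): finger opening in m.
Only numpy, scipy, OpenCV 4.12 (cv2) and the standard library are available. Lean on these libraries where they do the work, as an engineer would, in place of code of your own. Each camera call takes 0.05 s, during which the arm holds its last target.

### The job

Draw the locking pin out of the feed box's gate and lay it on the rubber mat, then pull the gate only partway open, so that just as many pots come out as the carrier has empty places, and push it fully shut. Put the pots that came out into the carrier's empty places, one to a place, the rest staying in the feed box, and with the gate shut push the locking pin fully home again through both ears and the gate's lug. Leave the beaker and the bottle where they are.

Things in the scene. Friction and masses are not known exactly. Their poses are not given: they have to be found in the camera images.
- feedbox: Fixed feed box; origin under its middle on the bench, x across (front -x), y along its 5 cells, at y +84, +42, 0, -42, -84 mm (38 mm wide, 4 mm dividers, 64 mm in x), each with one pot lying along x on the slide gate. Box: x +-43, y +-109, top z 156 mm; base plate x +-50 mm. Below the gate a chute falls 1 in 10 towards +y, leaving the box at y +109 mm
- chute_end (a point): Centre of a pot lying against the stop at the chute's open lower end; axes as the feed box. Pots let out roll down here and queue, touching, back up the chute; as one is taken the next roll down. The chute is 40 mm wide here, so a pot (lying along x) overhangs it 10 mm at each end; free beside it down to the base plate 44 mm below this point
- gate (a joint): Slide gate, m: 0 shut (hard stop), grows as it is pulled towards the feed box's -y; at most 0.215. It frees the cell at y +84 mm first, then the others in turn: n pots are out at n x 0.042 (2 mm less to 10 mm more; the next pot is still carried). About 2.5 N of friction; it stays where it is left. Only the pin locks it
- gate_handle (a point): Centre of the gate's handle, an upright black block 16 mm in y, 34 mm in x, 40 mm tall, on the gate's tongue (131 mm above the bench, the tongue 20 mm below the centre); moves with the gate; axes as the feed box. The gate's lug with the pin's hole is 75 mm from it towards +y
- bore (a point): Centre of the pin's bore, which runs along x (axes as the feed box), 135 mm up: 14 mm round holes in two fixed upright ears (x +-30 mm, 5 mm thick, 28 mm wide, 40 mm tall) and in the gate's lug between, in line only with the gate shut. In front (x -33 to -60 mm) is a ledge 30 mm wide, 22 mm below this point: with the pin's grip on it the rod is centred in the holes
- pin_grip (a point): Locking pin: centre of its white grip, a block 40 mm long in x and 44 mm square. A 10 mm steel rod with tapered end sticks out 90 mm from the middle of its +x face. Loose, 90 g; lies on any of the grip's four sides, all alike, rod level. It starts home: grip on the ledge, its +x face at the front ear, pin_grip at x = -54 mm of the bore, rod to the feed box's +x
- mat_c (a point): Middle of the top of a black rubber mat fixed to the bench, 170 mm in x, 130 mm in y, 3 mm thick, where the pin is laid meanwhile
- place0 (a point): The carrier is fixed to the bench: base plate 90 x 215 x 8 mm with a rail 44 mm wide in x and 30 mm high along y, that has five places for pots, 40 mm apart, divided by ridges 5 mm wide and 8 mm high. Place 1 of 5 on the carrier: where a pot's centre lies, 47 mm up, 17 mm over the rail; the pot lies along x (either way round), overhanging the rail 8 mm at each end
- place1 (a point): Place 2 of 5 on the carrier: where a pot's centre lies, 47 mm up, 17 mm over the rail; the pot lies along x (either way round), overhanging the rail 8 mm at each end
- place2 (a point): Place 3 of 5 on the carrier: where a pot's centre lies, 47 mm up, 17 mm over the rail; the pot lies along x (either way round), overhanging the rail 8 mm at each end
- place3 (a point): Place 4 of 5 on the carrier: where a pot's centre lies, 47 mm up, 17 mm over the rail; the pot lies along x (either way round), overhanging the rail 8 mm at each end
- place4 (a point): Place 5 of 5 on the carrier: where a pot's centre lies, 47 mm up, 17 mm over the rail; the pot lies along x (either way round), overhanging the rail 8 mm at each end
- fpot0_c (a point): Centre of a capped white sample pot, a cylinder 34 mm in diameter and 60 mm long (axis = its x), loose, 50 g; at the start in the feed box's cell at y = 84 mm. It rolls; it can be picked from above by its two flat ends
- fpot1_c (a point): Centre of a capped white sample pot, a cylinder 34 mm in diameter and 60 mm long (axis = its x), loose, 50 g; at the start in the feed box's cell at y = 42 mm. It rolls; it can be picked from above by its two flat ends
- fpot2_c (a point): Centre of a capped white sample pot, a cylinder 34 mm in diameter and 60 mm long (axis = its x), loose, 50 g; at the start in the feed box's cell at y = 0 mm. It rolls; it can be picked from above by its two flat ends
- fpot3_c (a point): Centre of a capped white sample pot, a cylinder 34 mm in diameter and 60 mm long (axis = its x), loose, 50 g; at the start in the feed box's cell at y = -42 mm. It rolls; it can be picked from above by its two flat ends
- fpot4_c (a point): Centre of a capped white sample pot, a cylinder 34 mm in diameter and 60 mm long (axis = its x), loose, 50 g; at the start in the feed box's cell at y = -84 mm. It rolls; it can be picked from above by its two flat ends
- cpot0_c (a point): Centre of an identical pot that is already in place 1 of the carrier at the start, or absent (None): one to three of these are present
- cpot1_c (a point): Centre of an identical pot that is already in place 2 of the carrier at the start, or absent (None): one to three of these are present
- cpot2_c (a point): Centre of an identical pot that is already in place 3 of the carrier at the start, or absent (None): one to three of these are present
- cpot3_c (a point): Centre of an identical pot that is already in place 4 of the carrier at the start, or absent (None): one to three of these are present
- cpot4_c (a point): Centre of an identical pot that is already in place 5 of the carrier at the start, or absent (None): one to three of these are present
- beaker: Bystander: glass beaker, 64 mm wide, 70 mm tall, loose; origin at the centre of its underside
- reagent: Bystander: clear bottle, 60 mm wide, 110 mm tall, loose; origin at the centre of its underside
There are look-alikes about, which are no part of the job. Of the things shaped like the part that bears mat_c, the black one is meant.

How it is judged:
By the outcome, as a careful person would: the job done as asked, in the order asked, and still so for the second after the job is handed in, with the robot touching nothing.
Of cpot0, cpot1, cpot2, cpot3, cpot4 only 1 to 3 are there at a start; the rules pass over those that are not, and their reading is None.
At some moment in a run one of pin may be knocked a few centimetres aside while the robot is not near it.
It also fails if it takes over 210 s, if anything falls off the work surface, if the arm or the gripper's body presses on something with over 40 N, if the wrist force passes 120 N, or if a joint passes its speed limit or range.

## Working session

There is one attempt and no reset: what is moved stays moved. The work goes in short steps, each a Python script; the robot and the scene stay as the last script left them, time stands still between calls to the robot, and variables do not carry over. Pictures are saved under pics/ and viewed, and the job is handed in when it is done.

```bash
ls; mkdir -p pics; python3 - <<'E'
from station import r
import cv2,numpy as np
for n in("side","top"):
    f=r.grab_frame(n); cv2.imwrite(f"pics/{n}0.png",f["img"][:,:,::-1]); print(n,f["fx"],f["fy"],f["cx"],f["cy"]);print(np.round(f["cam_to_world"],3)); np.savez(f"/tmp/{n}0.npz",**f)
print(r.get_time_s(),r.get_tool_pos(),r.get_ee_rot())
E
```

```text
pics
side 370.6896351412895 370.6896351412895 323.9958749744177 199.28493845270282
[[-0.82  -0.432  0.375  0.018]
 [-0.572  0.604 -0.556  0.526]
 [ 0.014 -0.67  -0.742  0.842]
 [ 0.     0.     0.     1.   ]]
top 516.0396378644022 516.0396378644022 315.3035706564842 192.50261736179925
[[-0.019 -0.997  0.074  0.303]
 [-1.     0.019 -0.005 -0.013]
 [ 0.004 -0.075 -0.997  1.386]
 [ 0.     0.     0.     1.   ]]
0.1 [ 0.2011144  -0.64383157  0.2388264 ] [-86.01142964  89.9100665  111.33833207]
```

View pics/top0.png

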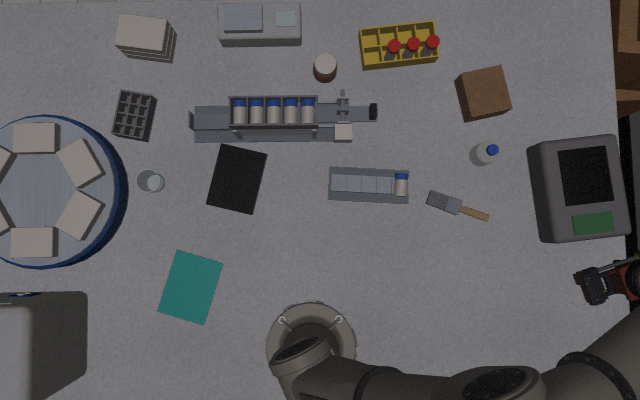

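View pics/side0.png

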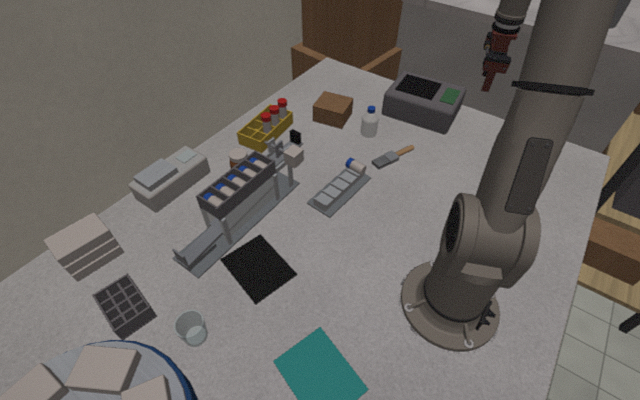

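```bash
python3 - <<'E'
import cv2,numpy as np
t=cv2.imread("pics/top0.png");s=cv2.imread("pics/side0.png")
cv2.imwrite("pics/t1.png",cv2.resize(t[80:220,180:420],None,fx=3.3,fy=3.3,interpolation=cv2.INTER_CUBIC))
cv2.imwrite("pics/s1.png",cv2.resize(s[110:310,160:400],None,fx=3,fy=3,interpolation=cv2.INTER_CUBIC))
E
```

```text
(no output)
```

View pics/t1.png

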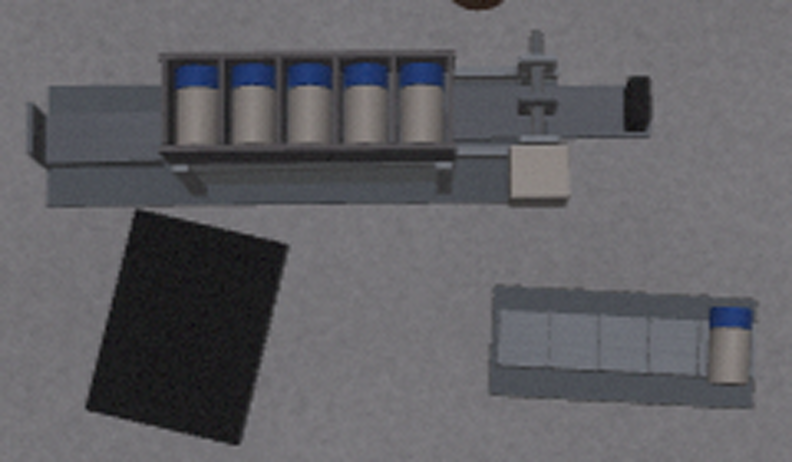

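View pics/s1.png

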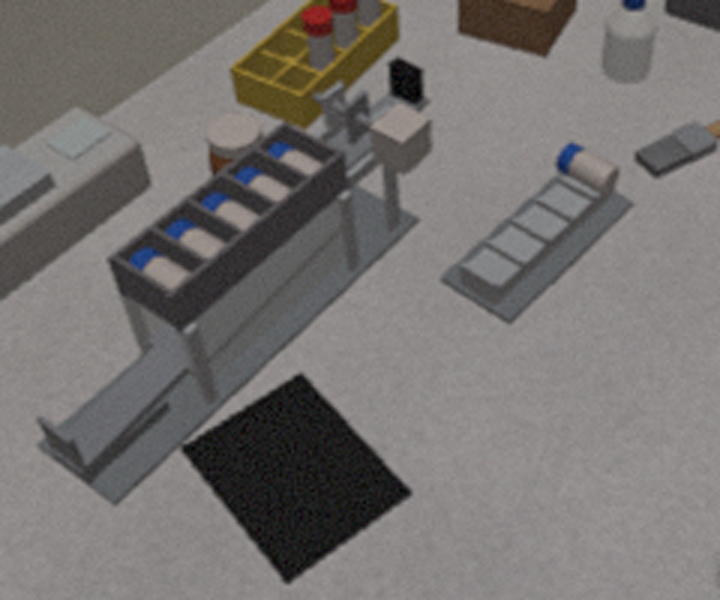

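```bash
cat > h.py <<'E'
import numpy as np,cv2
def cloud(f):
    z=f["z_map"];v,u=np.mgrid[:z.shape[0],:z.shape[1]]
    T=np.asarray(f["cam_to_world"])
    P=np.stack([(u-f["cx"])/f["fx"]*z,(v-f["cy"])/f["fy"]*z,z],-1)@T[:3,:3].T+T[:3,3]
    P[z<=0]=np.nan
    return P
def ray(f,u,v,h):
    T=np.asarray(f["cam_to_world"]);d=T[:3,:3]@np.array([(u-f["cx"])/f["fx"],(v-f["cy"])/f["fy"],1])
    o=T[:3,3];return o+d*(h-o[2])/d[2]
def rect(f,mask,h):
    n,l,st,c=cv2.connectedComponentsWithStats(mask.astype(np.uint8))
    out=[]
    for i in range(1,n):
        if st[i,4]<25: continue
        cs,_=cv2.findContours((l==i).astype(np.uint8),0,1)
        p=np.array([ray(f,u,v,h)[:2] for u,v in cs[0][:,0]],np.float32)
        (cx,cy),(w,hh),a=cv2.minAreaRect(p)
        out.append((st[i,4],np.round(c[i],1),np.round([cx,cy,w,hh],4),round(a,1)))
    return out
def load(n):
    return dict(np.load(n))
E
python3 - <<'E'
from h import *
f=load("/tmp/top0.npz");img=f["img"].astype(int);P=cloud(f);z=P[...,2]
hsv=cv2.cvtColor(f["img"],cv2.COLOR_RGB2HSV).astype(int)
V,S=hsv[...,2],hsv[...,1]
roi=np.zeros(z.shape,bool);roi[80:220,180:420]=True
for h0,a in((0.157,(122,147,330,358)),):
    sub=np.zeros_like(roi);sub[a[0]:a[1],a[2]:a[3]]=True
    m=sub&(z>.14); print("grip z",np.nanmedian(z[m])); print(rect(f,m,.157))
    m=sub&(V>130); print(rect(f,m,.157))
sub=np.zeros_like(roi);sub[100:125,365:385]=True
m=sub&(V<50);print("handle",rect(f,m,.151),np.nanpercentile(z[m],[10,50,90]))
m=roi&(V<50)&(z<.02);print("mat",rect(f,m,.003),np.nanmedian(z[m]))
sub=np.zeros_like(roi);sub[:,225:325]=True
m=roi&sub&(z>.13);m=cv2.morphologyEx(m.astype(np.uint8),3,np.ones((7,7)))>0
print("box",rect(f,m,.156))
m=roi&(z>.145)&sub;print("boxz",np.nanmax(z[m]))
sub=np.zeros_like(roi);sub[160:215,320:415]=True
m=sub&(z>.02)&(z<.042);print("rail",rect(f,m,.03))
m=sub&(z>.004)&(z<.042);print("plate",rect(f,m,.008))
m=sub&(z>.05);print("cpot",rect(f,m,.055),np.nanmax(z[m]))
sub=np.zeros_like(roi);sub[100:150,180:360]=True
m=sub&(z>.003)&(z<.02);print("base",rect(f,m,.006))
print("chute z",[np.round(P[120,u],3) for u in (200,210,220)],np.round(P[113,190:200,:],3).tolist())
for (u,v) in ((342,92),(342,105)): print(np.round(P[v-6:v+6,u],3).tolist())
E
```

```text
grip z 0.15596476760362776
[(np.int32(334), array([343.1, 131.4]), array([ 0.5421, -0.0883,  0.0435,  0.044 ]), 88.7)]
[(np.int32(257), array([343.1, 131.1]), array([ 0.5421, -0.0894,  0.041 ,  0.0342]), 88.9)]
handle [(np.int32(117), array([372.4, 111.5]), array([ 0.5912, -0.1615,  0.017 ,  0.0396]), 88.5)] [0.12037806 0.14930574 0.1536386 ]
mat [(np.int32(2952), array([236.1, 178.7]), array([0.4477, 0.1927, 0.1278, 0.1689]), 75.7)] 0.0029032274674183345
box [(np.int32(2869), array([272.9, 111.2]), array([0.5945, 0.0812, 0.2157, 0.0786]), 88.9)]
boxz 0.16330942350398048
rail [(np.int32(1069), array([362.6, 183.6]), array([ 0.4256, -0.1443,  0.1683,  0.0454]), 86.0)]
plate [(np.int32(2248), array([364.1, 184.8]), array([ 0.4251, -0.1631,  0.2207,  0.1012]), 85.2)]
cpot [(np.int32(288), array([401. , 184.1]), array([ 0.4191, -0.2417,  0.0312,  0.06  ]), 88.2)] 0.06929539798170592
base [(np.int32(215), array([210.8, 109.5]), array([0.6385, 0.2605, 0.0951, 0.0275]), 89.0), (np.int32(29), array([327.3, 122.5]), array([ 0.5956, -0.0561,  0.0515,  0.0027]), 88.9), (np.int32(872), array([25
[... 348 characters left out ...]
308, -0.005], [0.629, 0.303, 0.002], [0.628, 0.3, 0.006], [0.629, 0.298, 0.001], [0.628, 0.294, 0.007], [0.628, 0.291, 0.008]]
[[0.696, -0.098, 0.004], [0.696, -0.098, -0.006], [0.694, -0.098, -0.007], [0.65, -0.089, 0.14], [0.647, -0.089, 0.142], [0.645, -0.089, 0.141], [0.643, -0.089, 0.137], [0.641, -0.089, 0.137], [0.638, -0.089, 0.14], [0.635, -0.089, 0.142], [0.632, -0.089, 0.141], [0.626, -0.088, 0.154]]
[[0.623, -0.088, 0.148], [0.623, -0.089, 0.139], [0.62, -0.089, 0.142], [0.617, -0.088, 0.141], [0.616, -0.089, 0.134], [0.612, -0.088, 0.141], [0.61, -0.089, 0.138], [0.608, -0.089, 0.137], [0.605, -0.088, 0.14], [0.598, -0.087, 0.157], [0.595, -0.087, 0.162], [0.594, -0.087, 0.156]]
```

```bash
cat >> h.py <<'E'
YF=-1.1
def R2(a):
    a=np.radians(a);return np.array([[np.cos(a),-np.sin(a)],[np.sin(a),np.cos(a)]])
def ori(yaw): return [0,90,yaw]
E
python3 - <<'E'
from h import *
from station import r
f=load("/tmp/top0.npz");P=cloud(f)
print("brown",np.nanmax(P[65:125,455:512,2]),np.nanmin(P[65:125,455:512,0]),np.nanmax(P[65:125,455:512,1]))
print("bottle",np.round(P[153,487],3))
s=load("/tmp/side0.npz");Q=cloud(s)
# side grip check
hs=cv2.cvtColor(s["img"],cv2.COLOR_RGB2HSV).astype(int)
m=np.zeros(hs.shape[:2],bool);m[143:170,280:306]=True
m&=(Q[...,2]>.148)&(Q[...,2]<.166)
print("side grip",rect(s,m,.157))
for p,y in (([.542,-.088,.137],YF),([.542,-.088,.137],180+YF),([.447,-.088,.14],YF),([.447,-.088,.14],180+YF),([.4186,.2,.027],-14.3),([.4186,.2,.027],165.7),([.596,-.164,.137],YF),([.596,-.164,.137],179),([.593,-.335,.137],YF),([.6,.285,.05],89),([.6,.285,.05],-91),([.432,-.082,.05],85.5),([.432,-.082,.05],-94.5)):
    q=r.solve_ik(p,ori(y)); print(p,y,None if q is None else np.round(q,0))
E
```

```text
brown 0.07933799195096847 0.5831887589428533 -0.40285247470796104
bottle [ 0.491 -0.454  0.098]
side grip [(np.int32(203), array([292.1, 151.4]), array([ 0.5419, -0.0826,  0.0513,  0.052 ]), 88.7)]
[0.542, -0.088, 0.137] -1.1 [ 35.  28. -41. 110.  24.  51.  71.]
[0.542, -0.088, 0.137] 178.9 [ 15.  23. -15. 111.   8.  47. -96.]
[0.447, -0.088, 0.14] -1.1 [ 43.  21. -46. 121.  21.  46.  73.]
[0.447, -0.088, 0.14] 178.9 [ 20.  16. -19. 123.   7.  43. -95.]
[0.4186, 0.2, 0.027] -14.3 [ 12.  40. -57. 123.  51.  44.  -3.]
[0.4186, 0.2, 0.027] 165.7 [  -7.   31.  -31.  124.   30.   32. -165.]
[0.596, -0.164, 0.137] -1.1 [ 37.  33. -38. 100.  25.  55.  78.]
[0.596, -0.164, 0.137] 179 [ 17.  29. -11. 102.   7.  50. -87.]
[0.593, -0.335, 0.137] -1.1 [ 48.  38. -36.  91.  25.  59.  94.]
[0.6, 0.285, 0.05] 89 [ 11.  59. -69.  95.  59.  69. 107.]
[0.6, 0.285, 0.05] -91 [  3.  50. -52.  96.  45.  58. -65.]
[0.432, -0.082, 0.05] 85.5 [ -48.   52.   72.  132.  -68.   54. -115.]
[0.432, -0.082, 0.05] -94.5 [ 25.  25. -26. 127.  21.  32. -22.]
```

```bash
python3 - <<'E'
from h import *
from station import r
r.gripper_to(.07)
r.move_to([.542,-.0885,.26],ori(YF))
print(np.round(r.get_joint_pos(),1))
print(r.move_straight([.542,-.0885,.139],speed=.08,until_force=8),r.get_tool_pos())
r.gripper_to(.03)
print(r.get_gripper_width(),r.get_tool_pos(),r.get_contact_force(),r.get_wrist_torque(),r.get_time_s())
f=r.grab_frame("side");cv2.imwrite("pics/s2.png",cv2.resize(f["img"][90:290,160:420,::-1],None,fx=3,fy=3))
E
```

```text
[ 38.7  19.9 -44.4 102.8  15.4  63.5  77.9]
False [ 0.54232492 -0.08851383  0.13945559]
0.043745017635164044 [ 0.5419588  -0.08862183  0.13906664] [-0.08850681 -0.6369818   0.62071604] [-0.05665132 -0.0252078   0.00524835] 5.1167
```

View pics/s2.png

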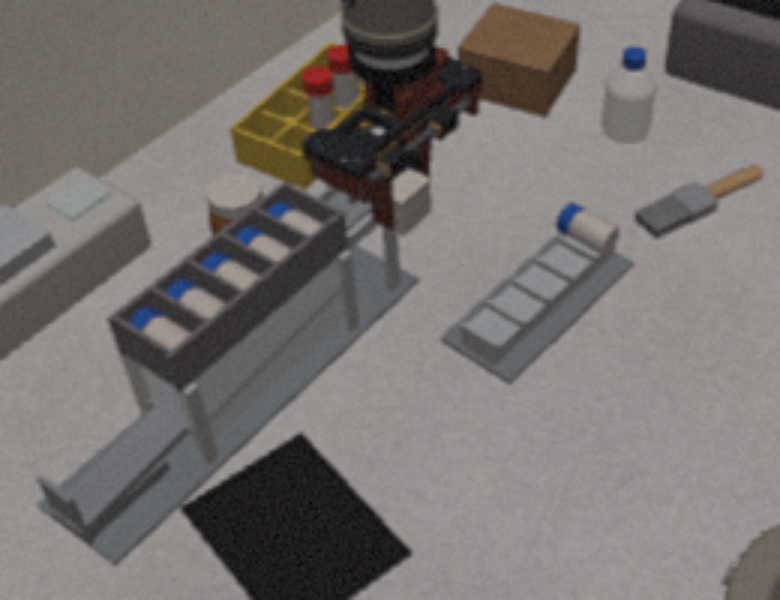

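The pin's grip is held squarely, at 43.7 mm width. Next I draw it straight out and lay it on the mat.

```bash
python3 - <<'E'
from h import *
from station import r
p=np.array([.54196,-.0886,.139])
a=R2(YF)@[1,0]
g=p.copy();g[:2]-=.1*a
print(r.move_straight(g,speed=.08,until_force=15),r.get_contact_force())
g[2]=.2;r.move_straight(g)
m=np.array([.4477,.1927]);c=m+R2(-14.3)@[-.03,0]
r.move_to([c[0],c[1],.12],ori(-14.3))
f=r.grab_frame("side");cv2.imwrite("pics/s3.png",cv2.resize(f["img"][150:350,160:420,::-1],None,fx=3,fy=3))
print(c,r.move_straight([c[0],c[1],.029],speed=.06,until_force=6),r.get_tool_pos(),r.get_contact_force(),r.get_gripper_width())
r.gripper_to(.07);r.move_straight([c[0],c[1],.2])
f=r.grab_frame("side");cv2.imwrite("pics/s4.png",cv2.resize(f["img"][150:350,160:420,::-1],None,fx=3,fy=3))
print(r.get_time_s())
E
```

```text
False [ 0.41988356 -0.56597635 -0.49125389]
[0.41862953 0.20010997] True [0.41862863 0.20011687 0.03030195] [-1.17206028 -1.08852069  5.53935189] 0.04364601126137232
11.675
```

View pics/s4.png

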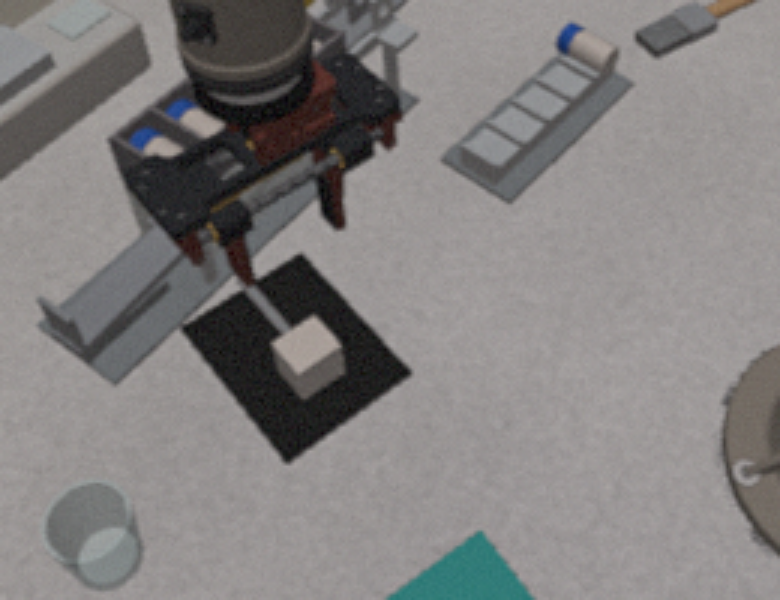

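View pics/s3.png

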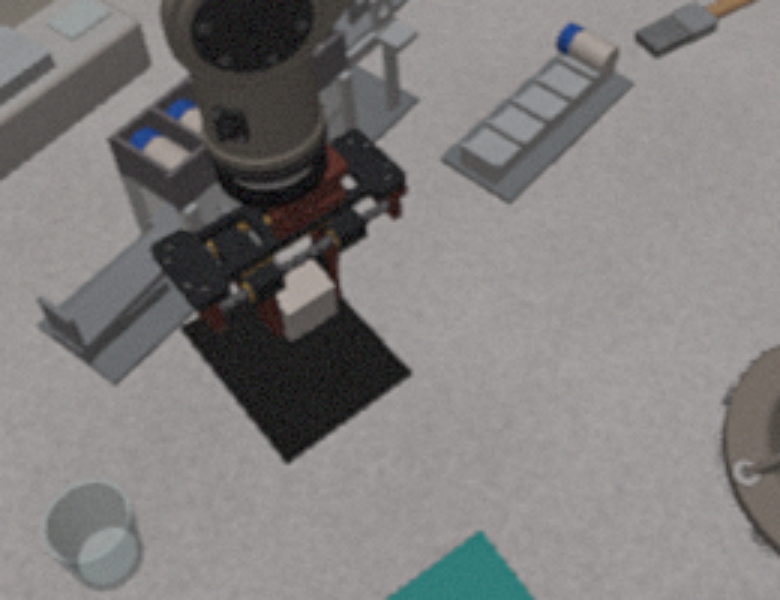

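```bash
python3 - <<'E'
from h import *
from station import r
h=np.array([.5945,-.163]);yd=R2(YF)@[0,1]
r.gripper_to(.06)
r.move_to([.5,.05,.26],ori(YF))
r.move_to([*h,.24],ori(YF))
print(r.move_straight([*h,.138],speed=.08,until_force=6),r.get_tool_pos())
r.gripper_to(.005)
p0=r.get_tool_pos();print(r.get_gripper_width(),p0,r.get_contact_force())
q=h+.012*yd
print(r.move_straight([*q,.138],speed=.02,until_force=8),r.get_tool_pos(),r.get_contact_force(),r.get_gripper_width())
f=r.grab_frame("side");cv2.imwrite("pics/s5.png",cv2.resize(f["img"][80:280,180:440,::-1],None,fx=3,fy=3))
print(r.get_time_s())
E
```

```text
False [ 0.59492568 -0.16301706  0.13858887]
0.015542172558587662 [ 0.59445515 -0.1649605   0.13799048] [-0.66034258 -4.85714414  0.20278184]
True [ 0.59448678 -0.16505152  0.13799103] [ 0.16020839 -0.37996848  3.94763368] 0.016095487401115056
16.2917
```

View pics/s5.png

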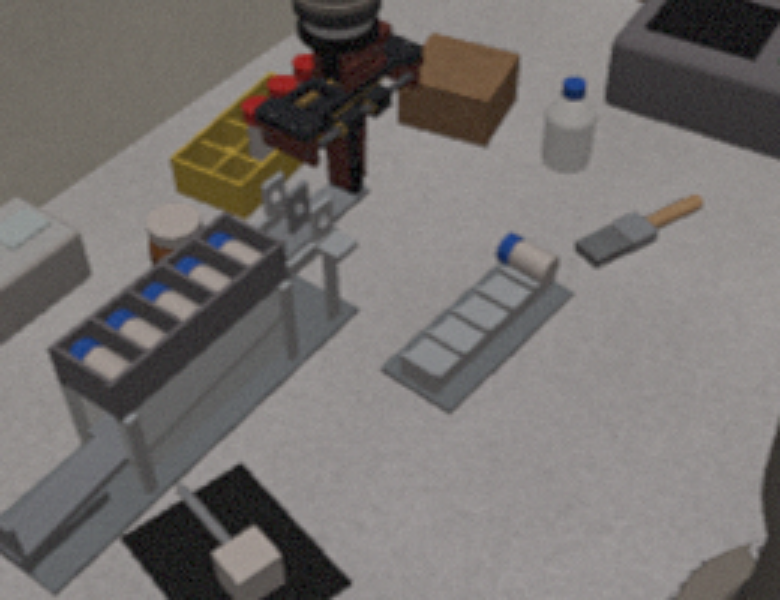

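```bash
python3 - <<'E'
from h import *
from station import r
yd=R2(YF)@[0,1];p0=np.array([.59447,-.165])
q=p0-.172*yd
r.move_straight([*q,.138],speed=.06)
r.wait(.5)
p=r.get_tool_pos();print(p,"gate",(p0-p[:2])@yd,r.get_contact_force(),r.get_gripper_width())
r.wait(1.5)
for n,c in (("side",(110,330,130,430)),("top",(80,220,170,470))):
    f=r.grab_frame(n);np.savez(f"/tmp/{n}6.npz",**f);cv2.imwrite(f"pics/{n}6.png",cv2.resize(f["img"][c[0]:c[1],c[2]:c[3],::-1],None,fx=2.6,fy=2.6))
print(r.get_tool_pos(),r.get_time_s())
E
```

```text
[ 0.5928775  -0.33720347  0.13803534] gate 0.17220230456171953 [ 8.58048807  1.83012898 -0.37903661] 0.016163317929206774
[ 0.59283723 -0.33723743  0.13801964] 21.4
```

View pics/side6.png

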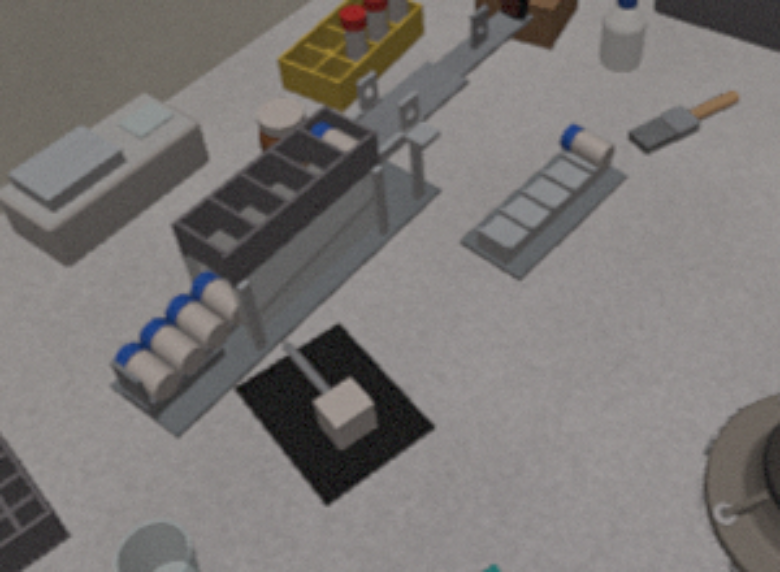

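View pics/top6.png

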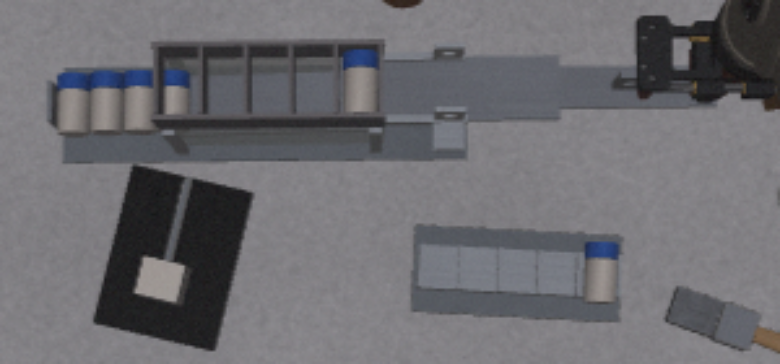

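```bash
python3 - <<'E'
from h import *
from station import r
r.move_straight([.5945,-.161,.138],speed=.06)
r.wait(.3);print(r.get_tool_pos(),r.get_contact_force())
r.move_straight([.5945,-.164,.138],speed=.02);print(r.get_tool_pos(),r.get_contact_force())
r.gripper_to(.05);r.move_straight([.5945,-.164,.26],speed=.15)
r.move_to([.45,-.0,.3],ori(YF))
for n,c in (("side",(110,330,130,430)),("top",(80,220,170,470))):
    f=r.grab_frame(n);np.savez(f"/tmp/{n}7.npz",**f);cv2.imwrite(f"pics/{n}7.png",cv2.resize(f["img"][c[0]:c[1],c[2]:c[3],::-1],None,fx=2.6,fy=2.6))
f=load("/tmp/top7.npz");hsv=cv2.cvtColor(f["img"],cv2.COLOR_RGB2HSV).astype(int);P=cloud(f);z=P[...,2]
sub=np.zeros(z.shape,bool);sub[95:140,180:228]=True
m=sub&(z>.052)
ys,xs=np.nonzero(m);print("pots px",xs.min(),xs.max(),ys.min(),ys.max(),np.nanmax(z[m]))
print(rect(f,m,.06))
for v in (112,118,124,128): print(v,[(u,*np.round(P[v,u],3)) for u in range(186,230,2)])
print(r.get_time_s())
E
```

```text
[ 0.59440948 -0.16496404  0.13800878] [  3.4260348  -10.3277984    2.69017181]
[ 0.59441242 -0.1650036   0.13798058] [ 3.4368935  -5.25512669  3.40657265]
pots px 188 227 107 131 0.07752472546387934
[(np.int32(890), array([208.2, 118.9]), array([0.5992, 0.2578, 0.1022, 0.0633]), 89.0)]
112 [(186, np.float64(0.632), np.float64(0.328), np.float64(0.002)), (188, np.float64(0.615), np.float64(0.305), np.float64(0.075)), (190, np.float64(0.617), np.float64(0.302), np.float64(0.066)), (192, np.float64(0.618), np.float64(0.298), np.float64(0.062)), (194, np.float64(0.617), np.float64(0.292), np.float64(0.064)), (196, np.float64(0.617), np.float64(0.286), np.float64(0.065)), (198, np.float64(0.616), np.float64(0.281), np.float64(0.067)), (200, np.float64(0.616), np.float64(0.276), np.float64(0.068)), (202, np.float64(0.618), np.float64(0.272), np.float64(0.061)), (204, np.float64(0.62), np.float64(0.269), np.float64(0.049)), (206, np.float64(0.617), np.float64(0.261), np.float64(0.062)), (208, np.float64(0.617), np.float64(0.255), np.float64(0.064)), (210, np.float64(0.615), np.float64(0.249
[... 4101 characters left out ...]
208, np.float64(0.573), np.float64(0.254), np.float64(0.072)), (210, np.float64(0.573), np.float64(0.249), np.float64(0.069)), (212, np.float64(0.574), np.float64(0.245), np.float64(0.066)), (214, np.float64(0.574), np.float64(0.24), np.float64(0.065)), (216, np.float64(0.575), np.float64(0.236), np.float64(0.059)), (218, np.float64(0.574), np.float64(0.23), np.float64(0.065)), (220, np.float64(0.573), np.float64(0.223), np.float64(0.071)), (222, np.float64(0.572), np.float64(0.218), np.float64(0.073)), (224, np.float64(0.573), np.float64(0.213), np.float64(0.069)), (226, np.float64(0.573), np.float64(0.209), np.float64(0.066)), (228, np.float64(nan), np.float64(nan), np.float64(nan))]
27.75
```

View pics/top7.png

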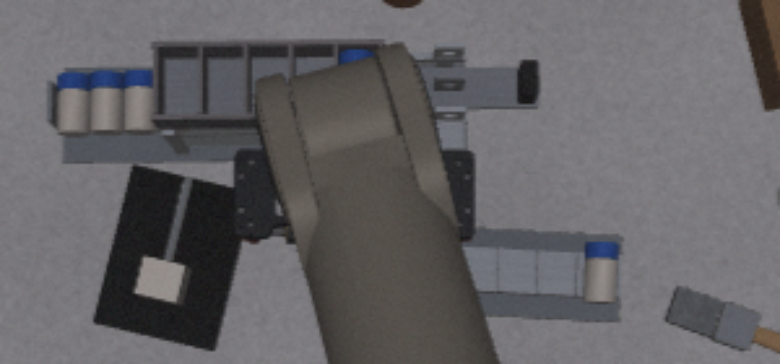

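View pics/side7.png

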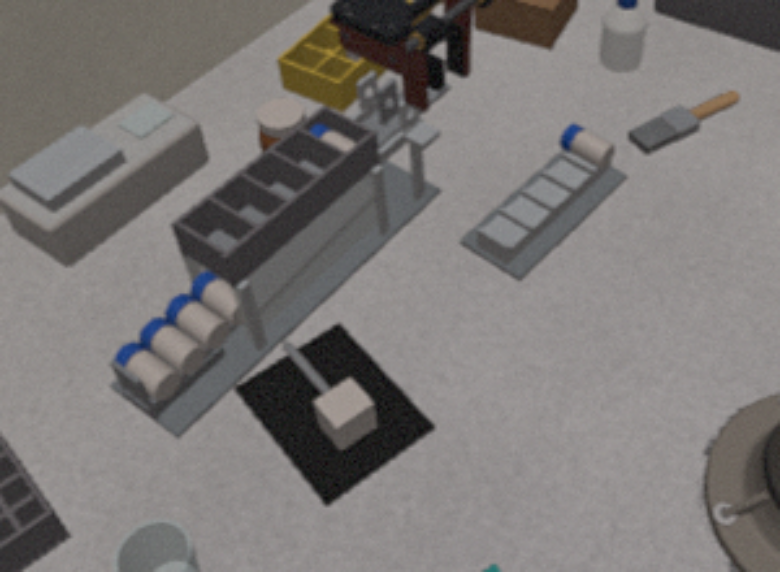

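```bash
python3 - <<'E'
from h import *
f=load("/tmp/top0.npz")
for u,v in ((330.9,182),(346.4,182.6),(361.5,183),(376.7,183.5),(391.8,184)): print(np.round(ray(f,u,v,.036),4))
# rail brightness mask
g=cv2.cvtColor(f["img"],cv2.COLOR_RGB2GRAY)
print(cv2.blur(g,(1,3))[183,325:412].tolist())
for u in (340,355,370,384): print(u,g[165:205,u].tolist())
s=load("/tmp/side7.npz");hs=cv2.cvtColor(s["img"],cv2.COLOR_RGB2HSV).astype(int);Q=cloud(s)
sub=np.zeros(hs.shape[:2],bool);sub[150:180,340:372]=True
m=sub&(Q[...,2]>.045);print("cpot side",rect(s,m,.05),np.nanmedian(Q[m],0))
t=cloud(f);sub[:]=0;sub[165:205,390:412]=True;m=sub&(t[...,2]>.05);print(np.nanmin(t[m],0),np.nanmax(t[m],0))
E
```

```text
[ 0.4307 -0.0608  0.036 ]
[ 0.4283 -0.1015  0.036 ]
[ 0.4265 -0.1412  0.036 ]
[ 0.4244 -0.1811  0.036 ]
[ 0.4224 -0.2208  0.036 ]
[113, 114, 112, 103, 81, 79, 101, 108, 108, 109, 108, 107, 107, 109, 108, 108, 109, 111, 109, 110, 109, 105, 109, 109, 110, 109, 110, 111, 109, 110, 111, 111, 110, 111, 111, 107, 94, 107, 111, 111, 112, 110, 111, 112, 111, 110, 111, 110, 110, 112, 106, 91, 109, 109, 109, 110, 110, 111, 110, 109, 109, 110, 110, 110, 109, 108, 97, 102, 106, 95, 77, 92, 104, 113, 119, 126, 134, 136, 127, 120, 112, 102, 89, 109, 115, 118, 117]
340 [114, 112, 90, 78, 79, 76, 77, 78, 77, 94, 109, 112, 112, 105, 109, 112, 108, 109, 106, 110, 109, 106, 107, 108, 111, 112, 65, 80, 83, 81, 83, 81, 80, 79, 79, 83, 114, 117, 114, 114]
355 [108, 107, 83, 76, 81, 76, 83, 77, 79, 76, 104, 113, 111, 108, 113, 113, 109, 113, 111, 108, 111, 114, 108, 108, 110, 109, 114, 70, 78, 78, 77, 80, 79, 82, 83, 78, 86, 111, 114, 116]
370 [115, 113, 109, 83, 83, 80, 73, 73, 81, 78, 78, 111, 109, 113, 112, 110, 110, 107, 112, 111, 108, 107, 111, 112, 114, 112, 111, 100, 72, 80, 78, 80, 79, 82, 80, 82, 84, 109, 111, 113]
384 [117, 116, 114, 113, 82, 78, 79, 81, 81, 79, 83, 89, 108, 111, 110, 108, 108, 108, 109, 110, 114, 110, 107, 110, 114, 115, 112, 114, 86, 82, 78, 79, 80, 77, 80, 81, 77, 82, 116, 115]
cpot side [(np.int32(189), array([354.7, 165.3]), array([ 0.4236, -0.2407,  0.0414,  0.0702]), 85.0)] [ 0.41752527 -0.23166315  0.05958928]
[ 0.38875141 -0.25856241  0.05011214] [ 0.44963154 -0.22562955  0.0692954 ]
```

```bash
cat >> h.py <<'E'
YC=-4.0
PL=[np.array([.4190,-.2415])+.04*k*(R2(YC)@[0,1]) for k in range(5)]
def pick(r,x,y):
    r.gripper_to(.088)
    r.move_to([x,y,.2],ori(-90.8))
    a=r.move_straight([x,y,.054],speed=.1,until_force=6)
    r.gripper_to(.04);w=r.get_gripper_width()
    print("pick",a,np.round(r.get_tool_pos(),4),"w",w,np.round(r.get_contact_force(),1))
    r.move_straight([x,y,.25],speed=.2);return w
def place(r,k):
    p=PL[k]
    r.move_to([*p,.2],ori(-90+YC))
    r.move_straight([*p,.085],speed=.15)
    print("w",r.get_gripper_width())
    a=r.move_straight([*p,.0505],speed=.04,until_force=4)
    print("place",a,np.round(r.get_tool_pos(),4),np.round(r.get_contact_force(),1))
    r.gripper_to(.08);r.move_straight([*p,.2],speed=.2)
def look(r,t):
    for n,c in (("side",(110,330,130,430)),("top",(80,220,170,470))):
        f=r.grab_frame(n);np.savez(f"/tmp/{n}{t}.npz",**f);cv2.imwrite(f"pics/{n}{t}.png",cv2.resize(f["img"][c[0]:c[1],c[2]:c[3],::-1],None,fx=2.6,fy=2.6))
E
python3 - <<'E'
from h import *
from station import r
r.move_to([.5,.2,.28],ori(-90.8))
w=pick(r,.6005,.2845)
if w>.05:
    place(r,1); look(r,8)
print(r.get_time_s())
E
```

```text
pick False [0.6005 0.2845 0.0541] w 0.05996432293933844 [-0.5 -0.1  1.7]
w 0.059991650976211904
place True [ 0.4214 -0.2014  0.0521] [0.2 0.4 4.6]
39.3333
```

View pics/side8.png

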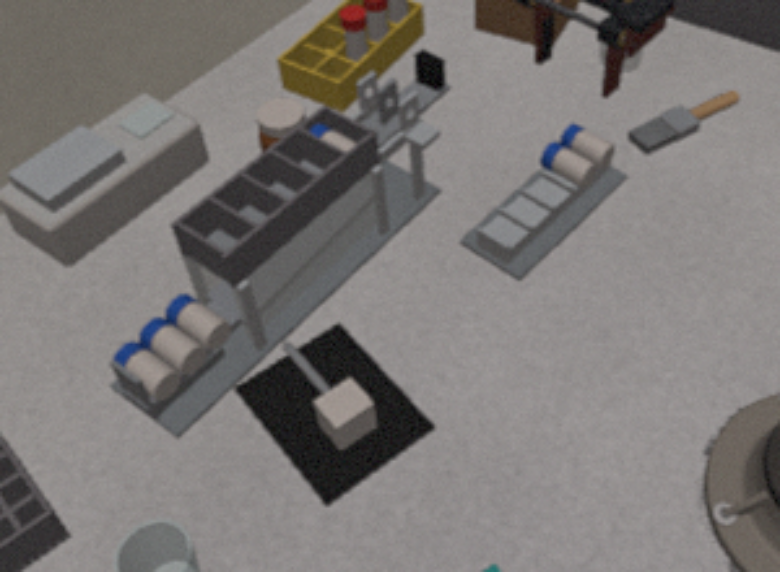

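View pics/top8.png

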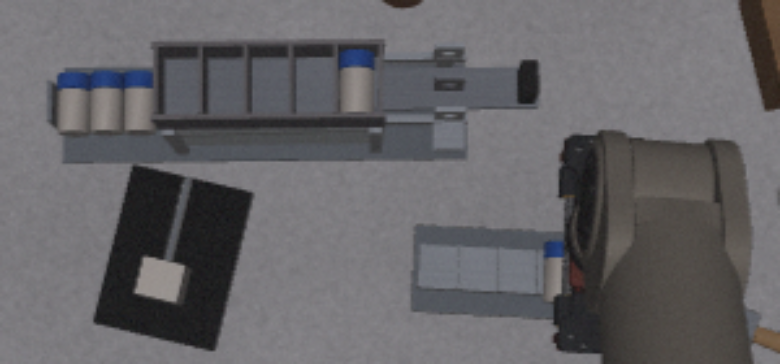

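The first pot is seated in the place next to the original one (side view, about (570,163) in the crop). The queue rolled down to the stop. I'll do the rest now.

```bash
python3 - <<'E'
from h import *
from station import r
for k in (2,3,4):
    r.move_to([.5,.2,.28],ori(-90.8))
    w=pick(r,.6005,.2845)
    if w<.055: print("FAIL");break
    place(r,k)
r.move_to([.5,.0,.3],ori(-90.8))
r.move_to([.55,.3,.3],ori(-90.8))
look(r,9)
print(r.get_time_s())
E
```

```text
pick False [0.6006 0.2845 0.0541] w 0.05983776992015323 [1.  0.5 0.5]
w 0.059877312749963905
place True [ 0.4242 -0.1616  0.0522] [-0.9 -0.8  5.1]
pick False [0.6005 0.2845 0.0541] w 0.05987136925102907 [-0.   0.5  1.1]
w 0.06012293930383975
place True [ 0.427  -0.1217  0.0522] [-0.9 -0.3  4.6]
pick False [0.6005 0.2845 0.0541] w 0.06001629420273246 [0. 0. 0.]
w 0.060027746789889966
place True [ 0.4298 -0.0818  0.0521] [-0.7  0.1  5.4]
72.7083
```

View pics/side9.png

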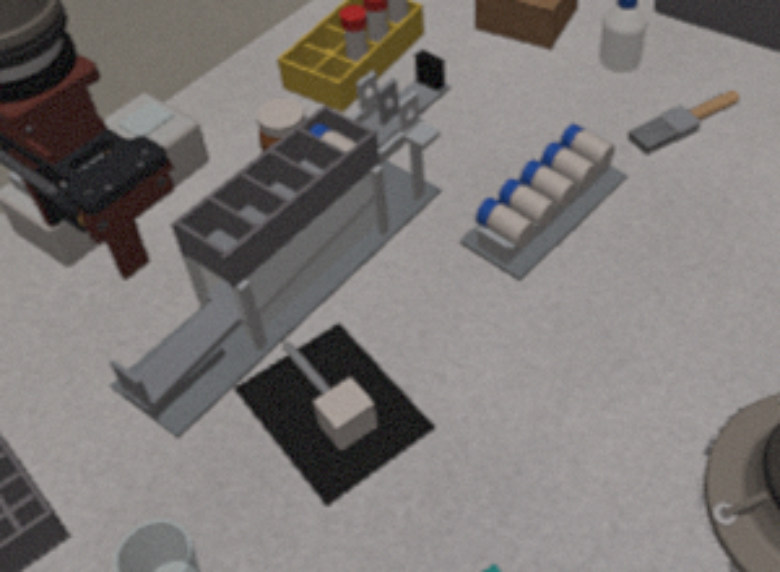

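View pics/top9.png

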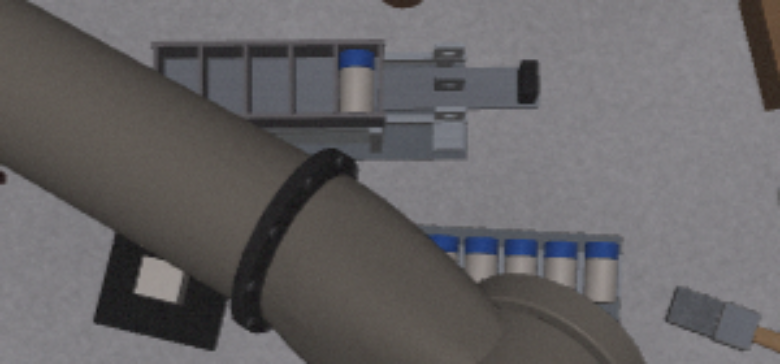

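```bash
python3 - <<'E'
from h import *
from station import r
r.gripper_to(.07)
r.move_to([.5,.0,.32],ori(-45))
r.move_to([.52,-.1,.32],ori(YF))
look(r,10)
def pin(n,h):
    f=load(n);P=cloud(f);V=f["img"].astype(int).min(-1);z=P[...,2]
    m=(np.abs(P[...,0]-.43)<.12)&(np.abs(P[...,1]-.19)<.12)&(z>.035)&(z<.06)&(V>90)
    return rect(f,m,h)
print(pin("/tmp/top6.npz",.047),pin("/tmp/top10.npz",.047),pin("/tmp/side10.npz",.047),r.get_time_s())
E
```

```text
[(np.int32(245), array([231.1, 187. ]), array([0.4214, 0.1996, 0.0424, 0.0389]), 75.6)] [(np.int32(243), array([231.1, 186.9]), array([0.4228, 0.1992, 0.0424, 0.0412]), 75.5)] [(np.int32(244), array([261.4, 264.7]), array([0.4212, 0.2013, 0.0431, 0.0403]), 75.0)] 75.2583
```

View pics/top10.png

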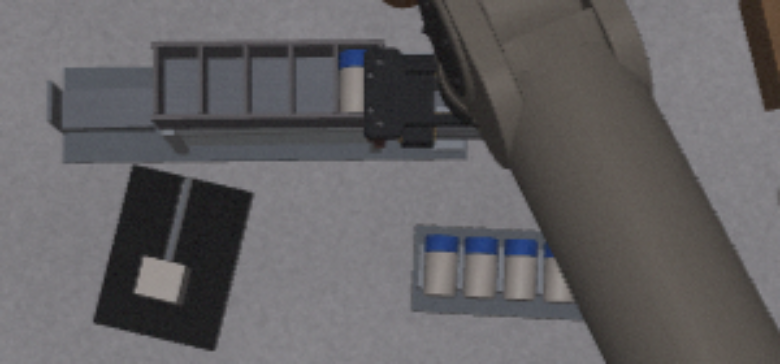

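Place 5's pot and all its neighbours are seated. The pin is unmoved at (231,187) px in the full top frame, the same as before, so I grasp it in the same pose and reinsert it.

```bash
python3 - <<'E'
from h import *
from station import r
c=[.41863,.20011]
r.move_to([*c,.2],ori(-14.3))
print(np.round(r.get_joint_pos(),0))
print(r.move_straight([*c,.0300],speed=.08,until_force=6),r.get_tool_pos())
r.gripper_to(.03);print(r.get_gripper_width(),r.get_tool_pos(),r.get_contact_force())
r.move_straight([*c,.2])
p=np.array([.54196,-.0886,.1395]);a=R2(YF)@[1,0]
g=p.copy();g[:2]-=.105*a
r.move_to([g[0],g[1],.2],ori(YF))
r.move_straight(g,speed=.08);r.wait(.3)
print(r.get_tool_pos(),r.get_contact_force(),r.get_gripper_width(),r.get_time_s())
f=r.grab_frame("side");cv2.imwrite("pics/s11.png",cv2.resize(f["img"][80:280,200:460,::-1],None,fx=3,fy=3))
E
```

```text
[ 25.  25. -70. 116.  27.  58.  17.]
False [0.4188331  0.20015929 0.0302568 ]
0.04385802853339149 [0.41868423 0.20008295 0.03004771] [ 0.23806991 -1.06571508  1.15463722]
[ 0.43712309 -0.08670228  0.13975536] [-0.28628482 -0.49353218 -0.28602474] 0.04382811948020082 82.9333
```

View pics/s11.png

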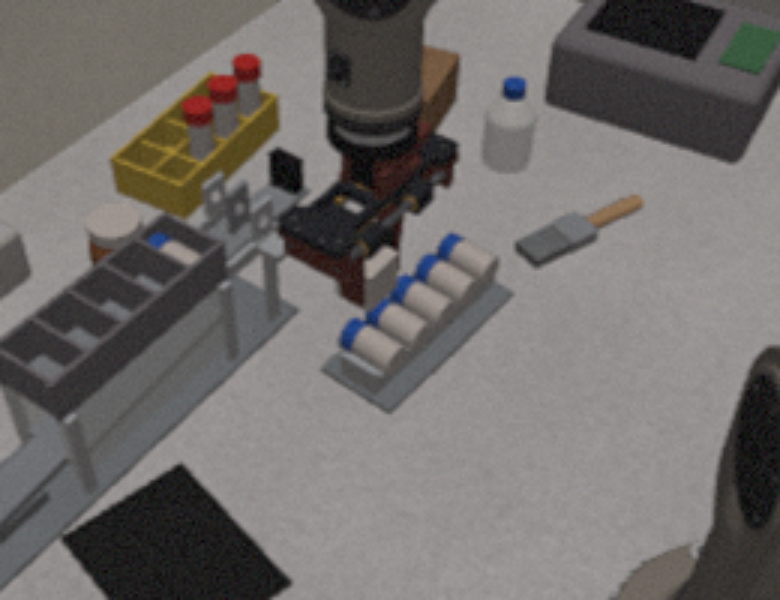

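```bash
python3 - <<'E'
from h import *
from station import r
p=np.array([.54196,-.0886,.1395]);a=R2(YF)@[1,0]
for d in (-.07,-.04,-.02,0,.006):
    g=p.copy();g[:2]+=d*a
    s=r.move_straight(g,speed=.04 if d<0 else .02,until_force=10)
    print(d,s,np.round(r.get_tool_pos(),4),np.round(r.get_contact_force(),1))
    if s: break
print(r.get_time_s())
look(r,12)
E
```

```text
-0.07 False [ 0.4717 -0.0873  0.1394] [-0.8 -0.4 -0.9]
-0.04 False [ 0.5017 -0.0877  0.1394] [ 0.6  0.3 -1.2]
-0.02 True [ 0.5123 -0.0883  0.1387] [-0.4  0.4 -0.9]
85.2833
```

View pics/side12.png

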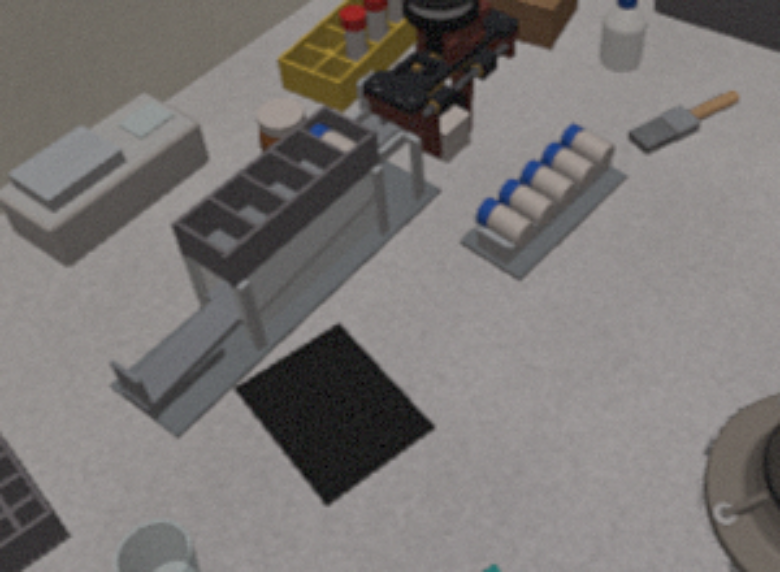

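```bash
python3 - <<'E'
from h import *
from station import r
p=np.array([.54196,-.0886,.1395]);a=R2(YF)@[1,0]
def go(d,z,F,sp=.02):
    g=p.copy();g[:2]+=d*a;g[2]=z
    s=r.move_straight(g,speed=sp,until_force=F)
    print(d,z,s,np.round(r.get_tool_pos(),4),np.round(r.get_contact_force(),1),np.round(r.get_wrist_torque(),2));return s
go(-.034,.1395,20)
for z in (.1408,.142):
    go(-.034,z,20)
    if not go(-.015,z,10):
        if not go(0,z,10): break
        break
    go(-.034,z,20)
print(r.get_time_s())
E
```

```text
-0.034 0.1395 False [ 0.5078 -0.0881  0.1395] [ 1.   0.4 -1.1] [ 0.07 -0.1  -0.  ]
-0.034 0.1408 False [ 0.5081 -0.088   0.1409] [ 0.8  1.4 -0.6] [ 0.04 -0.17  0.02]
-0.015 0.1408 False [ 0.5269 -0.0883  0.1408] [-0.8  0.2 -1.5] [ 0.02 -0.13 -0.  ]
0 0.1408 True [ 0.539  -0.0886  0.1403] [-0.8 -0.6  5.7] [-0.02  0.03  0.05]
87.75
```

```bash
python3 - <<'E'
from h import *
from station import r
p=np.array([.54196,-.0886,.1395]);a=R2(YF)@[1,0]
def go(d,z,F,sp=.02):
    g=p.copy();g[:2]+=d*a;g[2]=z
    s=r.move_straight(g,speed=sp,until_force=F)
    print(d,z,s,np.round(r.get_tool_pos(),4),np.round(r.get_contact_force(),1),np.round(r.get_wrist_torque(),2));return s
go(-.006,.1408,20)
go(.005,.1408,14)
print(r.get_time_s())
look(r,13)
f=load("/tmp/side13.npz");cv2.imwrite("pics/s13.png",cv2.resize(f["img"][100:200,250:350,::-1],None,fx=6,fy=6,interpolation=2))
E
```

```text
-0.006 0.1408 False [ 0.5358 -0.0885  0.1407] [ 0.3  0.6 -1.5] [ 0.03 -0.12  0.03]
0.005 0.1408 True [ 0.5392 -0.0887  0.1404] [-2.8 -0.8  6. ] [-0.05  0.18  0.1 ]
88.4
```

View pics/s13.png

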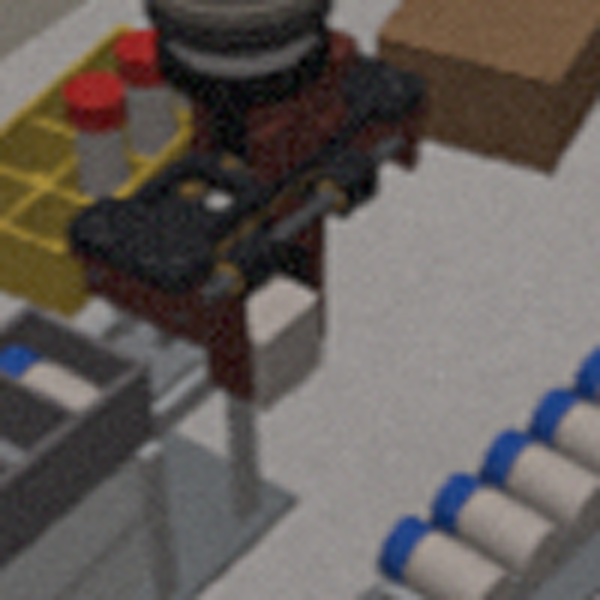

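View pics/top13.png

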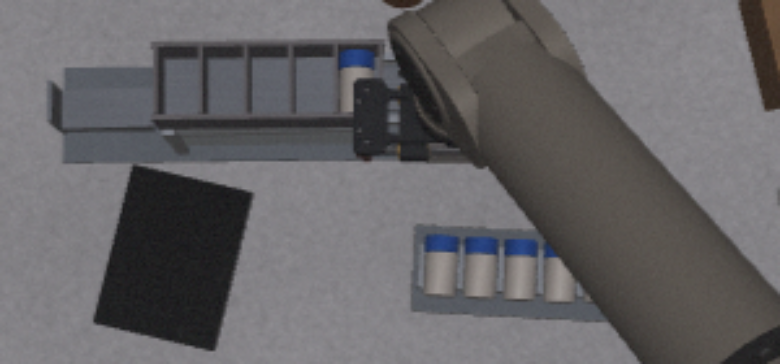

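```bash
python3 - <<'E'
from h import *
from station import r
r.gripper_to(.06);t=r.get_tool_pos();print(t)
r.move_straight([t[0],t[1],.27],speed=.12)
r.move_to([.48,.12,.34],ori(YF))
look(r,14)
f=load("/tmp/side14.npz");cv2.imwrite("pics/s14.png",cv2.resize(f["img"][100:200,250:350,::-1],None,fx=6,fy=6,interpolation=2))
def grip(n):
    f=load(n);P=cloud(f);V=f["img"].astype(int).min(-1);z=P[...,2]
    m=(np.abs(P[...,0]-.542)<.04)&(np.abs(P[...,1]+.088)<.045)&(z>.14)&(z<.17)
    print(n,rect(f,m,.157),rect(f,m&(V>115),.157),np.nanmedian(z[m]))
for n in ("top0","top14","side0","side14"): grip(f"/tmp/{n}.npz")
print(r.get_time_s())
E
```

```text
[ 0.53830117 -0.08888018  0.13953672]
/tmp/top0.npz [(np.int32(345), array([343.1, 131. ]), array([ 0.5434, -0.0884,  0.0435,  0.0465]), 88.7)] [(np.int32(261), array([343.2, 131.2]), array([ 0.5409, -0.0895,  0.0411,  0.0366]), 88.9)] 0.15585175172697818
/tmp/top14.npz [(np.int32(362), array([343. , 130.8]), array([ 0.5482, -0.0885,  0.0435,  0.0562]), 88.7)] [(np.int32(275), array([343.1, 131.4]), array([ 0.5409, -0.0895,  0.0411,  0.0366]), 88.9)] 0.15588328911921068
/tmp/side0.npz [(np.int32(248), array([292.2, 152.5]), array([ 0.5389, -0.079 ,  0.0583,  0.0582]), 88.7)] [(np.int32(146), array([292.2, 150. ]), array([ 0.5452, -0.0883,  0.0406,  0.0449]), 89.6)] 0.1560976606670721
/tmp/side14.npz [(np.int32(248), array([292.1, 152.6]), array([ 0.5386, -0.0791,  0.0582,  0.0588]), 88.7)] [(np.int32(155), array([292.1, 150.4]), array([ 0.545 , -0.0873,  0.0421,  0.0459]), 89.4)] 0.15644086582466682
91.225
```

View pics/s14.png

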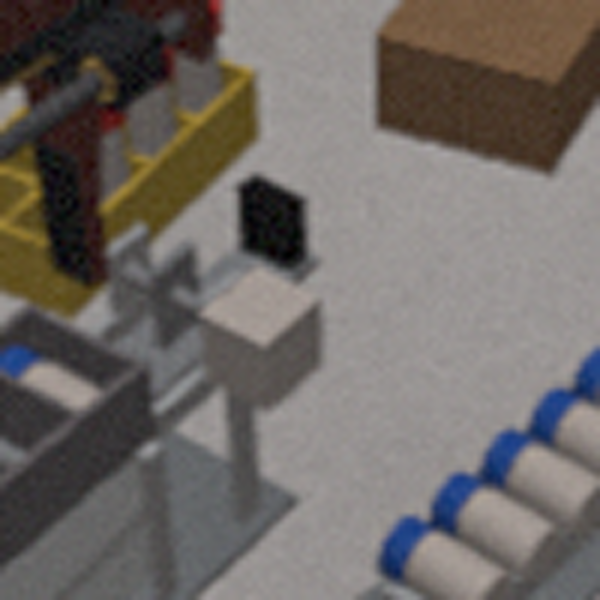

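View pics/top14.png

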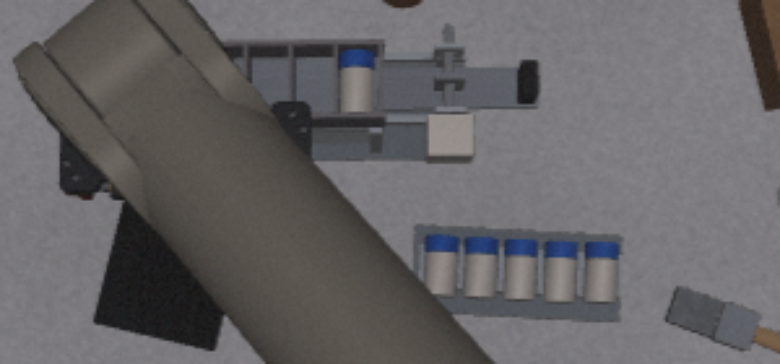

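```bash
python3 - <<'E'
from h import *
from station import r
r.gripper_to(.0)
r.move_to([.47,-.087,.3],ori(YF))
r.move_straight([.48,-.0875,.146])
print(r.move_straight([.53,-.0884,.146],speed=.02,until_force=7),r.get_tool_pos(),r.get_contact_force())
r.move_straight([.48,-.0875,.146],speed=.1);r.move_straight([.47,-.087,.3])
r.move_to([.45,.2,.34],ori(YF))
look(r,15)
f=r.grab_frame("top");cv2.imwrite("pics/topfull.png",f["img"][:,:,::-1])
P=cloud(f);V=f["img"].astype(int).min(-1);z=P[...,2]
m=(np.abs(P[...,0]-.542)<.04)&(np.abs(P[...,1]+.088)<.045)&(z>.14)&(z<.17)&(V>115)
print(rect(f,m,.157));print(r.get_time_s())
E
```

```text
True [ 0.51087813 -0.08809065  0.14552361] [-0.0050646   0.10977647  0.64280177]
[(np.int32(269), array([343. , 131.4]), array([ 0.5409, -0.0895,  0.0411,  0.0366]), 88.9)]
98.6667
```

View pics/topfull.png

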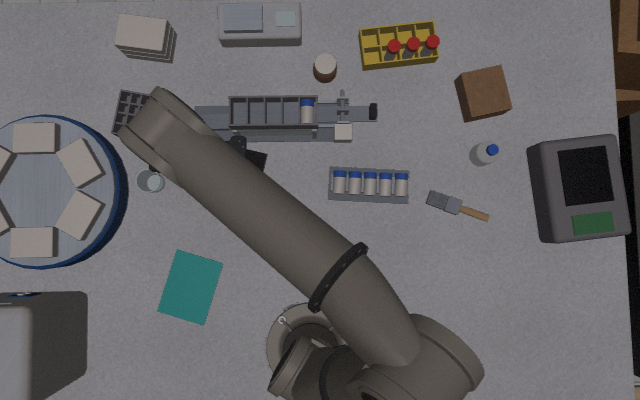

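View pics/side15.png

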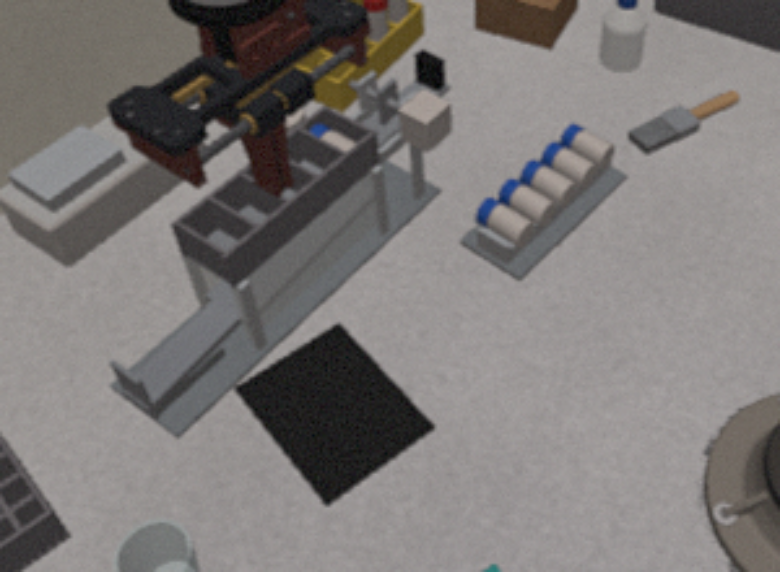

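```bash
python3 - <<'E'
from station import r
r.wait(.5);print(r.get_joint_velocities());r.hand_in();print(r.get_time_s())
E
```

```text
[-0.10170864  0.02286645  0.03009112  0.0747733   0.06285587 -0.03003332
 -0.04561415]
the job is handed in; nothing more can be done
the job is handed in; nothing more can be done
```

The job is done and handed in at about 99 s of the 210 s allowed; the hand-in reports no verdict.

- **Pin out:** I drew the locking pin out and laid it on the black mat.
- **Gate:** The carrier had four empty places, so I pulled the gate to 172 mm. Four pots came out and one stayed in the box. I then pushed the gate back to its hard stop at the same reading as before.
- **Pots:** All four went into the empty places, one to each.
- **Pin back:** I reinserted the pin through the ears and the lug with the gate shut. A final 7 N push met firm contact about where the grip's home position puts it.

**Last checks:**
- The pin's grip was back at its starting pixels in the top view (343,131), with its centre at x = 0.541 m both times. The rod end showed beyond the far ear.
- All five places in the carrier were filled, one pot was left in the box and the chute was empty.
- The beaker and bottle looked unmoved.

**What disagreed:**
- The first insertion caught about 30 mm short, most likely on the ledge edge. I backed off, raised it 1.3 mm and it went in.
- The tool then stopped about 3 mm short of its original reading. I put this down to the pin sitting about 3 mm further forward in the grip, because the pictures showed the pin itself at its starting position.
- The sideways force while pulling the gate reached 8.6 N, because my estimate of the box's angle was about 0.5° off.

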